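# Open the blotting tank and rack its cassette

### The job

The blot is finished and the tank is drained: its lid is stuck tight on the two plug pins, so hold it by its grip and rock it gently from end to end, four or five degrees each way, one end up and then the other, until it rises free - do not pull it straight up or lever it off from one end. Lay the lid right way up in the middle of the draining mat, then lift the cassette out of the tank and stand it upright in any slot of the wire drying rack, let go of both, drop nothing and leave the other things on the bench where they are.

Things in the scene. Friction and masses are not known exactly. Their poses are not given: they have to be found in the camera images.
- tank: Blotting tank: open clear plastic box 126 x 160 x 100 mm (x, y, z), 4 mm walls, fixed to the bench. Origin: centre of its underside, z up, y along its long side. Inner floor 5 mm up. At each y end a bridge (22 mm wide in y, top 98 mm up, centred at y = +65 or -65 mm) carries one upright brass spring pin for the lid, at y = +62 or -62 mm.
- lid: Grey lid, 140 x 174 mm (x, y), about 0.24 kg, pushed home on both pins at the start, axes along the tank's. Origin: centre of its skirt's lower edge (the lowest part: it lies flat on it), 93 mm above the tank's underside when home. Top plate's upper face 33 mm, top of the moulded grip 77 mm above the origin. To rock it, tilt it about its own x axis so that its +y and -y ends rise in turn.
- lid_grip (a point): Centre of the lid's grip, 22 mm above the lid's top plate, 55 mm above the lid's origin; axes as the lid. The grip is 50 mm wide along y, 26 mm along x, with nothing beside it; gripped across its 50 mm (fingers closing along the lid's y) it holds firm while the lid is rocked.
- lid_left (a point): Centre of the mouth of the lid's socket at its +y end: 62 mm from the middle, 5 mm above the lid's origin; at pin_left when home. One degree of rocking is 2.2 mm between the two sockets' heights. The sockets have 4 mm of play along y on the pins; levering the lid over by 10 degrees or more while a pin is in its socket would bend the pin.
- lid_right (a point): The same at the lid's -y end, at point pin_right when home.
- pin_left (a point): Foot of the tank's +y pin, on top of the bridge. The pin is 19 mm tall and grips its socket with about 9 to 13 N of friction until that end of the lid has risen 18 mm; a lid end stays where it is left.
- pin_right (a point): Foot of the tank's -y pin, on top of the bridge.
- cassette: Blot cassette: upright frame of two grids, 16 x 92 x 108 mm (x, y, z), about 0.16 kg, standing on the floor in the middle of the tank, axes along the tank's, between guides at its y edges with 2.5 mm of play in x. Origin: centre of its underside. Its top 22 mm is a grip tab 50 mm wide in y, 16 mm thick in x, with 45 mm free on either side inside the tank.
- cassette_grip (a point): Centre of the cassette's grip tab, 97 mm above the cassette's underside; axes as the cassette (x is its 16 mm thickness). Grasp here, across x.
- cassette_mid (a point): Centre of the cassette, 54 mm above its underside; axes as the cassette.
- mat_top (a point): Centre of the top of the dark grey ribbed draining mat, 170 x 206 x 4 mm (x, y, z), fixed to the bench; the lid fits on it with its long side along the mat's y.
- rack_floor (a point): Centre of the floor (8 mm above the bench) of the wire drying rack's white drip tray, 130 x 130 mm, rim 14 mm high, fixed to the bench. Four hoops of 5 mm wire, 72 mm wide in y, tops 68 mm over the bench, stand at x = -48, -16, 16, 48 mm: three slots 27 mm wide at x = -32, 0, 32 mm, for plates whose thickness lies along the rack's x.
- bottle: White plastic bottle, 66 mm across, 150 mm tall, a bystander. Origin: centre of its underside.
- jug: Clear plastic beaker, 92 mm across, 110 mm tall, a bystander. Origin: centre of its underside.
- tipbox: Pipette tip box, 82 x 120 x 58 mm, yellow top, a bystander. Origin: centre of its underside.
- roller: Blot roller, a hand tool about 165 mm long lying flat, black roller 80 mm wide and white handle, 28 mm high, a bystander. Origin: on the bench at its middle.

How it is judged:
By the outcome, as a careful person would: the job done as asked, in the order asked, and still so for the second after the job is handed in, with the robot touching nothing.
It also fails if it takes over 64 s, if anything falls off the work surface, if the arm or the gripper's body presses on something with over 40 N, if the wrist force passes 120 N, or if a joint passes its speed limit or range.

### The arm

A 6-joint arm with a two-finger parallel gripper is mounted at the origin on the work surface. World frame = base frame: x ahead of the robot, y to its left, z up, the work surface at z = 0. Lengths are in m, angles in rad, forces in N, time in s.
With the tool pointing down it reaches from about 0.25 to 0.775 m from the base axis. Payload 8.9 kg.
Tool frame: the origin (TCP) lies between the finger pads; the fingertips stand 8 mm ahead of it and the grasp point (between the pads) lies 11 mm behind it; z points along the fingers, x is the direction in which the jaws open and shut, and the axes are right-handed (so a half turn about z gives the same grasp; the last joint's range is limited). The gripper opens to 85 mm and grips with 20 to 120 N. Pads are 22 mm wide; open, the fingers measure 114 mm over their backs; the gripper's body (76 mm by 85 mm) begins 54 mm behind the grasp point. The pads swing forward as they close: fully open they stand 13 mm farther back than shut.
Start: joints at [1.022, 0.291, -0.153, 1.127, 0, 1.431], TCP at [0.209, 0.482, 0.239] pointing down, gripper open.
Joint ranges: [-2.52, 2.52], [-0.91, 1.74], [-1.3, 1.37], [-1.96, 2.02], [-1.52, 1.47], [-3.14, 3.14]. Speed limits (rad/s): [2.22, 2.22, 2.79, 3.14, 3.14, 3.14].

### API

Orientations are given as a rotation vector (axis times angle).
In Python, from workcell import env, imaging gives the robot as it stands.
- The arm moves only by the shell command python3 -m creep 'ROWS'. ROWS is a JSON object of lists of equal length, an entry for each row: "delta_rot": the turn, a rotation vector about the tool's x, y, z in degrees, a list of three; "dp": the shift along the tool's x, y, z in mm, a list of three; "fingers": the gripper command: -1 is fully open, 1 is shut, values between are in proportion. In form: {"delta_rot": [[wx, wy, wz], ...], "dp": [[dx, dy, dz], ...], "fingers": [fingers, ...]}. A call has 1 to 12 rows; each row shifts and turns the commanded pose from where the row before left it, along the tool's axes as they then stand; what a row does not reach is not made up. A row lasts 1/8 s, in which the tool goes at most 62.5 mm and 10.7 degrees, less where a joint would pass 70% of its speed; a pose out of reach is approached as far as the arm can. A call is refused whole if a number of a shift passes 62.5 or a number of a turn 10.7, either way. A call with a gripper value outside its range is refused whole. The fingers move at their own pace and stop on an object; the grip force is fixed at half the most. Time passes only in rows, so rows that do not move let the fingers close. It gives the time, the measured TCP pose, the force and the opening at its end, in the units of the state.
- env.get_obs(): the state, without advancing time (a new reading comes with each control period).
- imaging.camera(name): name is "scene" or "top" or "wrist"; returns (picture, depth): 400x640x3 uint8, blue, green, red; 400x640 float32, m along the optical axis (not along the pixel's ray), 0 where there is no reading.
- imaging.camera_model(name): a dict with "fx", "fy", "cx", "cy" (pixels), "extrinsics" (4x4, takes a point from world to camera coordinates). Camera axes: x right, y down, z forward; pixel columns grow to the right and rows downward; lengths in m; the calibration is good to about 2 mm. A picture is of the moment at which its call begins: read the wrist's pose just before it. camera_model takes no time and is no camera call; for the wrist camera it gives the pose at the moment of the call.
- env.hand_in(): hands the job in, once; it reports no verdict.
The state is a dict: "t": time; "joint_positions": joint angles; "qvel": joint speeds; "joint_torque": joint torques, N m; "ee_pos": TCP position; "ee_rot": TCP orientation; "contact_force": force on the tool from outside, world axes, zero at the start; "torque": the same for the moment, N m; "opening": finger opening in m.
Only numpy, scipy, OpenCV 4.12 (cv2) and the standard library are available. Lean on these libraries where they do the work, as an engineer would, in place of code of your own. Each camera call takes 0.05 s, during which the arm holds its last target.

## Working session

There is one attempt and no reset: what is moved stays moved. The work goes in short steps, Python scripts to look and compute and a shell command to move; the robot and the scene stay as the last step left them, time stands still between calls to the robot, and variables do not carry over. Pictures are saved under pics/ and viewed, and the job is handed in when it is done.

```bash
ls; mkdir -p pics; python3 - <<'E'
from workcell import env, imaging
import cv2,numpy as np
o=env.get_obs()
print({k:np.round(v,4).tolist() for k,v in o.items()})
for n in ["scene","top"]:
    p,d=imaging.camera(n); cv2.imwrite(f"pics/{n}0.png",p); np.save(f"pics/{n}0.npy",d)
    m=imaging.camera_model(n); print(n,m)
    print((d>0).mean())
E
```

```text
pics
{'t': 0.0, 'joint_positions': [1.0217, 0.2912, -0.1541, 1.1267, -0.0, 1.4315], 'qvel': [-0.0014, -0.0011, -0.0005, -0.0006, 0.0003, -0.0024], 'joint_torque': [-0.0002, -53.7144, 33.1371, 0.0157, -0.0004, -0.0], 'ee_pos': [0.2089, 0.4812, 0.2387], 'ee_rot': [2.6265, 1.7226, -0.0018], 'contact_force': [-0.783, -0.723, -0.2236], 'torque': [0.0239, -0.0077, 0.0159], 'opening': 0.0853}
scene {'fx': 480.9472264635037, 'fy': 480.9472264635037, 'cx': 312.90990414453495, 'cy': 202.0308774439443, 'extrinsics': array([[-0.56524508,  0.82480282, -0.01408209,  0.3210562 ],
       [ 0.69736314,  0.46865125, -0.54226437, -0.31527575],
       [-0.44066159, -0.3163326 , -0.8400899 ,  1.47636731],
       [ 0.        ,  0.        ,  0.        ,  1.        ]])}
0.99598828125
top {'fx': 398.529471108455, 'fy': 398.529471108455, 'cx': 317.29606524949895, 'cy': 201.82203255009497, 'extrinsics': array([[ 0.02915241, -0.99956795, -0.00374955, -0.0339446 ],
       [-0.97923006, -0.02780589, -0.20083658,  0.55648583],
       [ 0.20064555,  0.00952654, -0.97961758,  1.11977022],
       [ 0.        ,  0.        ,  0.        ,  1.        ]])}
0.99580859375
```

View pics/scene0.png

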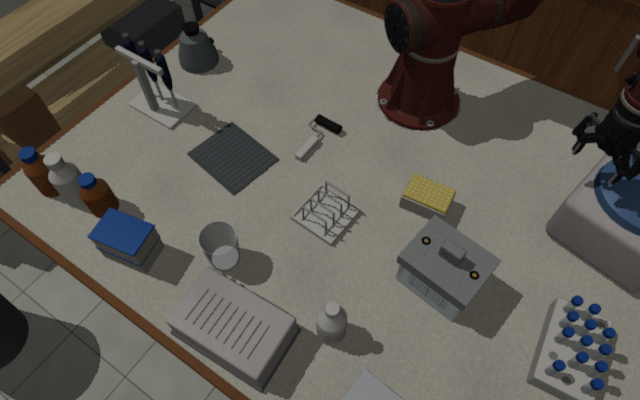

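View pics/top0.png

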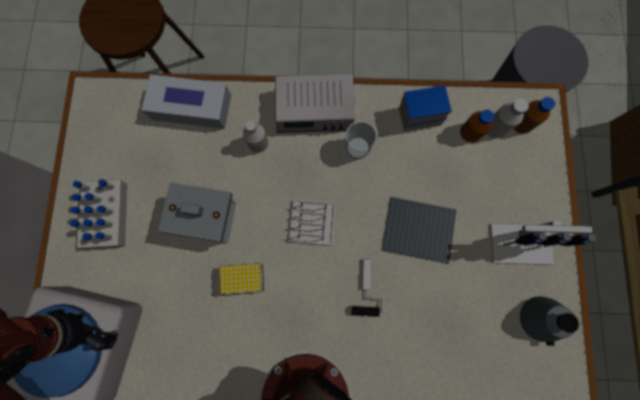

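The scene view shows the lid at about (448,262), rack (327,212) and mat (233,157). The top view shows the lid at (197,213), rack (311,223) and mat (420,230). Next I'll measure them using depth plus masks.

```bash
cat > h.py <<'E'
from workcell import env, imaging
import cv2,numpy as np
def world(d,m):
    v,u=np.mgrid[0:400,0:640]
    c=np.stack([(u-m['cx'])/m['fx']*d,(v-m['cy'])/m['fy']*d,d],-1)
    E=m['extrinsics']; return (c-E[:3,3])@E[:3,:3]
def ray(m,uv,z):
    E=m['extrinsics'];R=E[:3,:3];o=-R.T@E[:3,3]
    uv=np.atleast_2d(uv).astype(float)
    dd=np.c_[(uv[:,0]-m['cx'])/m['fx'],(uv[:,1]-m['cy'])/m['fy'],np.ones(len(uv))]@R
    return o+dd*((z-o[2])/dd[:,2])[:,None]
def rect(P):
    (c,s,a)=cv2.minAreaRect(P[:,:2].astype(np.float32)*1000)
    return np.round(c,1),np.round(s,1),round(a,2)
def big(mask):
    n,l,st,ce=cv2.connectedComponentsWithStats(mask.astype(np.uint8))
    i=1+np.argmax(st[1:,4]); return l==i
E
python3 - <<'E'
from h import *
for n,rois in [("top",dict(lid=(150,170,245,255),mat=(375,190,465,270),rack=(280,190,340,250))),("scene",dict(lid=(385,210,510,325),mat=(180,115,285,200),rack=(280,175,370,250)))]:
    p=cv2.imread(f"pics/{n}0.png");d=np.load(f"pics/{n}0.npy");m=imaging.camera_model(n)
    W=world(d,m); hsv=cv2.cvtColor(p,cv2.COLOR_BGR2HSV)
    for k,(a,b,c,e) in rois.items():
        roi=np.zeros((400,640),bool);roi[b:e,a:c]=1
        z=W[...,2]
        if k=="lid":
            M=big(roi&(z>.116)&(z<.136)); g=roi&(z>.155); print(n,"grip",g.sum(),W[g].mean(0),rect(W[g]),np.median(z[g]))
        elif k=="mat":
            print(n,'bench z',np.median(z[roi])); M=big(roi&(p.max(2)<105)&(p.max(2)>40)&(z<.02))
            print(p[(b+e)//2,(a+c)//2], p[b+3,a+3])
        else:
            M=big(roi&(p.min(2)>150))
            print(p[(b+e)//2,(a+c)//2])
        print(n,k,M.sum(),W[M].mean(0).round(4),np.median(z[M]).round(4),rect(W[M]))
        hz=0.126 if k=="lid" else .004 if k=="mat" else .014
        cs,_=cv2.findContours(M.astype(np.uint8),0,2); q=max(cs,key=len)[:,0]
        print("   ray rect",rect(ray(m,q,hz)))
        x=p[b:e,a:c]; cv2.imwrite(f"pics/{n}_{k}.png",cv2.resize(x,None,fx=5,fy=5,interpolation=2)); 
        y=p.copy();y[M]=(0,0,255); cv2.imwrite(f"pics/{n}_{k}_m.png",cv2.resize(y[b:e,a:c],None,fx=5,fy=5,interpolation=0))
E
```

```text
top grip 241 [0.47704074 0.26183826 0.3372583 ] (array([428.2, 152.5]), array([420. ,  36.9]), 64.54) 0.170342142541982
top lid 2944 [0.5065 0.3181 0.1264] 0.1264 (array([508.6, 320.7]), array([176.3, 140.5]), 82.28)
   ray rect (array([507.9, 319. ]), array([176.2, 140.7]), 82.12)
top bench z 0.0023923387294329116
[58 56 52] [103 112 116]
top mat 4250 [ 0.4868 -0.3332  0.0037] 0.0039 (array([ 488.6, -348.1]), array([256.1, 178.9]), 80.35)
   ray rect (array([ 487.9, -346.7]), array([254.2, 176.9]), 80.5)Traceback (most recent call last):
  File "<stdin>", line 14, in <module>
  File "h.py", line 17, in big
    i=1+np.argmax(st[1:,4]); return l==i
        ~~~~~~~~~^^^^^^^^^^
    return _wrapfunc(a, 'argmax', axis=axis, out=out, **kwds)
    return bound(*args, **kwds)
ValueError: attempt to get argmax of an empty sequence
```

```bash
python3 - <<'E'
from h import *
for n,rois in [("top",dict(lid=(150,170,245,255),mat=(375,190,465,270),rack=(280,190,340,250))),("scene",dict(lid=(385,210,510,325),mat=(180,115,285,200),rack=(280,175,370,250)))]:
    p=cv2.imread(f"pics/{n}0.png");d=np.load(f"pics/{n}0.npy");m=imaging.camera_model(n)
    W=world(d,m); sat=p.max(2).astype(int)-p.min(2)
    for k,(a,b,c,e) in rois.items():
        roi=np.zeros((400,640),bool);roi[b:e,a:c]=1
        z=W[...,2]
        if k=="lid":
            M=big(roi&(z>.116)&(z<.136)); g=big(roi&(z>.155)&(z<.18)); print(n,"grip",g.sum(),W[g].mean(0),rect(W[g]),np.median(z[g]))
        elif k=="mat":
            M=roi&(p.max(2)<85)&(z<.02); M=big(cv2.morphologyEx(M.astype(np.uint8),cv2.MORPH_OPEN,np.ones((9,9))))
        else:
            M=roi&(z>.0055)&(z<.09)
            M=big(M)
        print(n,k,M.sum(),W[M].mean(0).round(4),np.median(z[M]).round(4),rect(W[M]))
        hz=0.126 if k=="lid" else .004 if k=="mat" else .014
        cs,_=cv2.findContours(M.astype(np.uint8),0,2); q=max(cs,key=len)[:,0]
        print("   ray rect",rect(ray(m,q,hz)))
        y=p.copy();y[M]=y[M]//2+np.array([0,0,127],np.uint8); cv2.imwrite(f"pics/{n}_{k}_m.png",np.hstack([cv2.resize(x[b:e,a:c],None,fx=4,fy=4,interpolation=2) for x in (p,y)]))
    im=[cv2.imread(f"pics/{n}_{k}_m.png") for k in rois]; w=max(i.shape[1] for i in im); cv2.imwrite(f"pics/{n}_all.png",cv2.resize(np.vstack([cv2.copyMakeBorder(i,0,0,0,w-i.shape[1],0) for i in im]),(600,600)))
    M=big(np.pad((W[190:250,280:340,2]>.0055) if n=="top" else (W[175:250,280:370,2]>.0055),1))
E
```

```text
top grip 202 [0.50712102 0.31801412 0.16903243] (array([508.3, 319.1]), array([49.3, 27.8]), 81.96) 0.16976697459259826
top lid 2944 [0.5065 0.3181 0.1264] 0.1264 (array([508.6, 320.7]), array([176.3, 140.5]), 82.28)
   ray rect (array([507.9, 319. ]), array([176.2, 140.7]), 82.12)
top mat 3684 [ 0.49   -0.3277  0.0042] 0.0042 (array([ 491.5, -330.2]), array([214.1, 171. ]), 80.74)
   ray rect (array([ 491.1, -329. ]), array([212.6, 170.5]), 80.74)
top rack 1688 [ 0.5038 -0.0042  0.0166] 0.0097 (array([505.1,  -4.5]), array([130.9, 132.5]), 86.52)
   ray rect (array([504.2,  -4.3]), array([130.7, 132.3]), 86.55)
scene grip 321 [0.51241832 0.32007198 0.16752394] (array([509.7, 319.9]), array([49.7, 27.6]), 83.95) 0.16870481468116855
scene lid 4363 [0.5152 0.3221 0.1253] 0.1254 (array([509.4, 319.5]), array([174.4, 142.9]), 82.34)
   ray rect (array([512.6, 319.3]), array([173.8, 146.3]), 82.08)
scene mat 3259 [ 0.4909 -0.3253  0.004 ] 0.004 (array([ 488. , -337.4]), array([225.5, 172.7]), 80.04)
   ray rect (array([ 489.5, -335.4]), array([221.8, 169. ]), 80.21)
scene rack 2108 [ 0.5081 -0.0023  0.0182] 0.0098 (array([505.1,  -5.5]), array([133.2, 133.9]), 86.74)
   ray rect (array([499.4,  -3.1]), array([133.1, 149.5]), 86.38)
```

View pics/top_all.png

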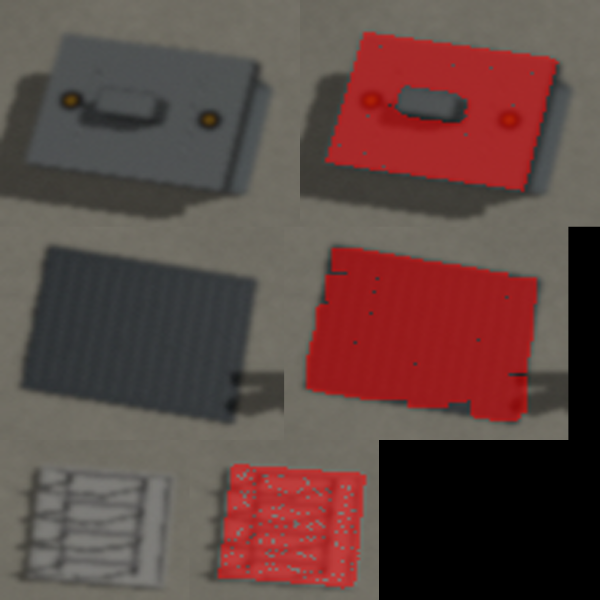

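View pics/scene_all.png

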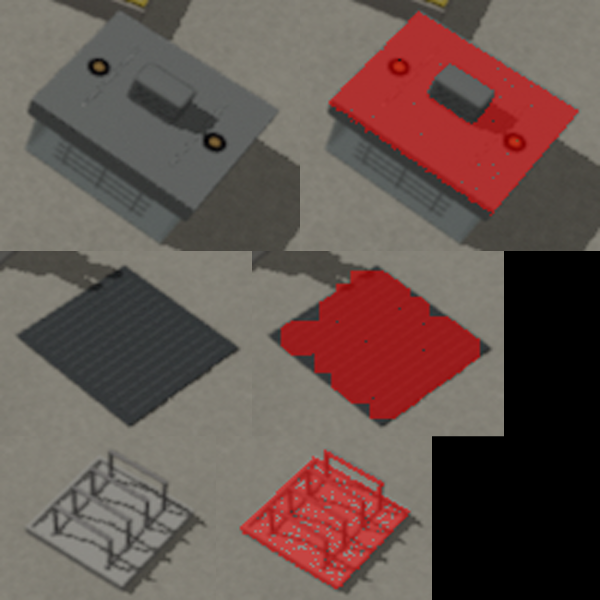

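Lid (0.509, 0.3195, yaw −7.8°), with sizes 175×141 against the given 174×140 and top z 0.126. Rack is at (0.505, −0.004, yaw −3.4°). Mat is at about (0.491, −0.327, yaw −9.4°), with a small shadow inflating one side. Next: check the hoops, jug and bottle, and refine the mat edges.

```bash
python3 - <<'E'
from h import *
from scipy.spatial.transform import Rotation as R
for n in ("top","scene"):
    p=cv2.imread(f"pics/{n}0.png");d=np.load(f"pics/{n}0.npy");m=imaging.camera_model(n);W=world(d,m)
    x,y,z=W[...,0],W[...,1],W[...,2]
    M=(z>.06)&(z<.072)&(abs(x-.505)<.09)&(abs(y)<.09)
    P=W[M]; c=np.array([.505,-.0045]);t=np.deg2rad(-3.4);q=(P[:,:2]-c)@np.array([[np.cos(t),-np.sin(t)],[np.sin(t),np.cos(t)]])
    print(n,"hoop local x",np.histogram(q[:,0]*1000,bins=range(-64,66,8)),q[:,1].min(),q[:,1].max())
    for l in (-48,-16,16,48):
        s=abs(q[:,0]*1000-l)<9; 
        if s.any(): print(l,s.sum(),q[s].mean(0)*1000, np.polyfit(q[s][:,1],q[s][:,0],1)[0])
    for nm,mm in dict(jug=(z>.02)&(abs(x-.67)<.08)&(abs(y+.1)<.1),bottle=(z>.02)&(abs(x-.68)<.09)&(abs(y-.16)<.09),tip=(z>.02)&(z<.07)&(abs(x-.35)<.08)&(abs(y-.2)<.09)).items():
        mm=big(mm);print(nm,W[mm].min(0).round(3),W[mm].max(0).round(3))
    # mat long edges by colour
    g=cv2.GaussianBlur(p.max(2),(3,3),0)
    M=((g<82)&(abs(x-.49)<.13)&(abs(y+.327)<.15)&(z<.02)).astype(np.uint8)
    t=np.deg2rad(-9.4);q=(W[...,:2]-[.491,-.327])@np.array([[np.cos(t),-np.sin(t)],[np.sin(t),np.cos(t)]])
    for k in (-.05,-.025,0,.025,.05):
        s=(abs(q[...,0]-k)<.008)&(M>0); s2=(abs(q[...,1]-k)<.008)&(M>0)
        print(k,"y:",np.percentile(q[...,1][s],[.5,99.5]).round(4),"x:",np.percentile(q[...,0][s2],[.5,99.5]).round(4))
o=env.get_obs();Rt=R.from_rotvec(o['ee_rot']).as_matrix();print(Rt.round(3))
print(Rt.T@(np.array([.5087,.3195,.239])-o['ee_pos'])*1000)
E
```

```text
top hoop local x (array([ 0, 21, 20,  0,  0, 21, 21,  0,  0, 28, 17,  0,  0, 23, 20,  0]), array([-64, -56, -48, -40, -32, -24, -16,  -8,   0,   8,  16,  24,  32,
        40,  48,  56,  64])) -0.03642695740841489 0.03708410454074282
-48 41 [-47.94264631  -0.35790426] 0.00722059719212012
-16 42 [-15.97457984  -0.9429352 ] 0.0028677858741148355
16 45 [15.79351913  1.1728546 ] 0.0016410524079339532
48 43 [47.7298499   0.55872478] -0.002857920775953196
jug [ 0.702 -0.184  0.02 ] [ 0.75  -0.096  0.117]
bottle [0.721 0.143 0.022] [0.77  0.209 0.154]
tip [0.287 0.132 0.021] [0.376 0.254 0.065]
-0.05 y: [-0.159   0.1019] x: [-0.0833  0.0823]
-0.025 y: [-0.1556  0.1009] x: [-0.0837  0.0833]
0 y: [-0.102   0.1024] x: [-0.0832  0.0835]
0.025 y: [-0.1014  0.1009] x: [-0.083   0.0835]
0.05 y: [-0.1023  0.1008] x: [-0.0832  0.0833]
scene hoop local x (array([ 0, 15, 44,  0,  0, 17, 41,  0,  0, 23, 38,  0,  0, 22, 39,  0]), array([-64, -56, -48, -40, -32, -24, -16,  -8,   0,   8,  16,  24,  32,
        40,  48,  56,  64])) -0.039531880662347696 0.03881142600048002
-48 59 [-47.15866869   1.57431281] -0.001939857956461344
-16 58 [-15.13687549   1.15966265] -0.0064898862581042015
16 61 [16.70037146 -0.17651048] 0.008775000319108096
48 61 [48.61103602  1.11371454] -0.001209052479302027
jug [ 0.702 -0.187  0.02 ] [ 0.75  -0.095  0.114]
bottle [0.723 0.145 0.021] [0.77  0.209 0.153]
tip [0.285 0.132 0.02 ] [0.38  0.258 0.064]
-0.05 y: [-0.1582  0.1   ] x: [-0.0833  0.0814]
-0.025 y: [-0.1556  0.1002] x: [-0.0838  0.0816]
0 y: [-0.1049  0.1008] x: [-0.0846  0.084 ]
0.025 y: [-0.1035  0.1001] x: [-0.0832  0.0832]
0.05 y: [-0.1041  0.0989] x: [-0.0811  0.0831]
[[ 0.398  0.917 -0.001]
 [ 0.917 -0.398 -0.001]
 [-0.001 -0.    -1.   ]]
[-2.89171474e+01  3.39323122e+02 -1.92188190e-01]
```

```bash
python3 -m creep '{"delta_rot":[[0,0,-7.9],[0,0,-7.8],[0,0,0],[0,0,0],[0,0,0],[0,0,0],[0,0,0],[0,0,0],[0,0,0],[0,0,0],[0,0,0],[0,0,0]],"dp":[[0,0,0],[0,0,0],[-12,35,0],[-12,35,0],[-12,35,0],[-12,35,0],[-12,35,0],[-12,35,0],[-12,35,0],[-12,35,0],[-12,20,0],[-11.5,19,0]],"fingers":[-1,-1,-1,-1,-1,-1,-1,-1,-1,-1,-1,-1]}'
cat >> h.py <<'E'
from scipy.spatial.transform import Rotation as R
def st(tgt=None,yaw=None):
    o=env.get_obs();Rt=R.from_rotvec(o['ee_rot']).as_matrix()
    print("t",round(o['t'],2),"p",(o['ee_pos']*1000).round(1) if hasattr(o['ee_pos'],'round') else o['ee_pos'],"yaw",np.rad2deg(np.arctan2(Rt[1,0],Rt[0,0])).round(2),"tilt(x.z)",np.rad2deg(np.arcsin(Rt[2,0])).round(2),"tilt(y.z)",np.rad2deg(np.arcsin(Rt[2,1])).round(2),"F",np.round(o['contact_force'],1),"T",np.round(o['torque'],2),"open",round(float(o['opening'])*1000,1))
    if tgt is not None: print("need tool mm",(Rt.T@(np.array(tgt)-o['ee_pos'])*1000).round(1))
    return o,Rt
E
python3 - <<'E'
from h import *
o,Rt=st([.5087,.3195,.2])
p,d=imaging.camera("wrist");cv2.imwrite("pics/w1.png",p);np.save("pics/w1.npy",d)
m=imaging.camera_model("wrist");np.save("pics/w1m.npy",m,allow_pickle=True)
W=world(d,m);z=W[...,2]
for lo,hi in((.118,.134),(.160,.178)):
    M=(d>0)&(z>lo)&(z<hi)&(abs(W[...,0]-.51)<.12)&(abs(W[...,1]-.32)<.12);M=big(M);print(lo,M.sum(),W[M].mean(0),rect(W[M]))
E
```

```text
t: 1.6
ee_pos: [0.5094, 0.3192, 0.239]
ee_rot: [-2.367, -2.065, 0.001]
contact_force: [-0.2, -0.1, -0.3]
opening: 0.0854
t 1.6 p [509.4 319.2 239. ] yaw 82.22 tilt(x.z) -0.02 tilt(y.z) -0.04 F [-0.2 -0.1 -0.3] T [ 0.01  0.03 -0.05] open 85.4
need tool mm [ 0.2 -0.7 39. ]
0.118 31194 [0.50150547 0.32067132 0.12567844] (array([509.5, 319.4]), array([174.4, 139.9]), 82.16)
0.16 2647 [0.50673222 0.31985866 0.16867461] (array([508. , 319.7]), array([50., 26.]), 82.02)
```

View pics/w1.png

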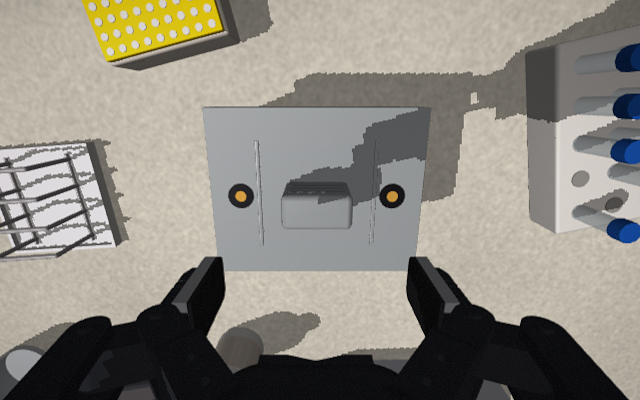

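The wrist view shows the grip at (316,206), centred and square between the jaws, with pins at (241,196) and (392,196). Descending and gripping.

```bash
python3 -m creep '{"delta_rot":[[0,0,0],[0,0,0],[0,0,0],[0,0,0],[0,0,0],[0,0,0],[0,0,0],[0,0,0],[0,0,0],[0,0,0],[0,0,0],[0,0,0]],"dp":[[0.4,-0.6,24],[0,0,24],[0,0,24],[0,0,16],[0,0,10],[0,0,0],[0,0,0],[0,0,0],[0,0,0],[0,0,0],[0,0,0],[0,0,0]],"fingers":[-1,-1,-1,-1,-1,-1,1,1,1,1,1,1]}'
python3 -c "
from h import *
st([.509,.3196,.141])"
```

```text
t: 3.15
ee_pos: [0.509, 0.3202, 0.1422]
ee_rot: [2.367, 2.065, 0.001]
contact_force: [-0.2, -1.7, 5.1]
opening: 0.0488
t 3.15 p [509.  320.2 142.2] yaw 82.21 tilt(x.z) 0.0 tilt(y.z) 0.08 F [-0.2 -1.7  5.1] T [-0.6   0.25  0.03] open 48.8
need tool mm [-0.6  0.1  1.2]
```

```bash
python3 -m creep '{"delta_rot":[[0,0.75,0],[0,0.75,0],[0,0.75,0],[0,0.75,0],[0,0.75,0],[0,0.75,0],[0,0,0],[0,0,0]],"dp":[[-0.58,0,-0.81],[-0.58,0,-0.81],[-0.58,0,-0.81],[-0.58,0,-0.81],[-0.58,0,-0.81],[-0.58,0,-0.81],[0,0,0],[0,0,0]],"fingers":[1,1,1,1,1,1,1,1]}'
cat >> h.py <<'E'
def lidlook(tag):
    for n in ("top","scene"):
        p,d=imaging.camera(n);cv2.imwrite(f"pics/{tag}{n}.png",p);m=imaging.camera_model(n);W=world(d,m)
        q=(W-[.509,.3196,0]); t=np.deg2rad(-7.8)
        lx=q[...,0]*np.cos(t)+q[...,1]*np.sin(t); ly=-q[...,0]*np.sin(t)+q[...,1]*np.cos(t)
        # lid plate pixels away from hand
        M=(W[...,2]>.1)&(W[...,2]<.17)&(abs(ly)<.085)&(abs(ly)>.045)&(abs(lx)<.067)
        A=np.c_[ly[M],lx[M],np.ones(M.sum())];z=W[...,2][M];w=np.ones(len(z),bool)
        for _ in range(8):
            c=np.linalg.lstsq(A[w],z[w],rcond=None)[0];r=abs(z-A@c);w=r<max(.003,1.5*np.median(r))
        print(n,"tilt deg",np.rad2deg(np.arctan(c[0])).round(2),np.rad2deg(np.arctan(c[1])).round(2),"centre z mm",(c[2]*1000).round(1),"sockets rise +y,-y",[round((c[2]-.126+s*.062*c[0])*1000,1) for s in (1,-1)],w.sum())
E
python3 -c "
from h import *
st(); lidlook('r1')"
```

```text
t: 4.15
ee_pos: [0.5085, 0.3168, 0.1474]
ee_rot: [-2.328, -2.031, -0.094]
contact_force: [-1.4, -0.3, 9.9]
opening: 0.0491
t 4.15 p [508.5 316.8 147.4] yaw 82.23 tilt(x.z) 4.53 tilt(y.z) 0.11 F [-1.4 -0.3  9.9] T [-1.33  0.59 -0.03] open 49.1
top tilt deg 4.1 0.1 centre z mm 131.6 sockets rise +y,-y [np.float64(10.0), np.float64(1.1)] 619
scene tilt deg 4.33 0.13 centre z mm 130.7 sockets rise +y,-y [np.float64(9.4), np.float64(0.1)] 1605
```

The first rock took: +y end up about 9.7 mm, −y end still home, tilt about 4.3°. Now the other way, about the raised end.

```bash
python3 -m creep '{"delta_rot":[[0,-0.75,0],[0,-0.75,0],[0,-0.75,0],[0,-0.75,0],[0,-0.75,0],[0,-0.75,0],[0,-0.75,0],[0,-0.75,0],[0,-0.75,0],[0,-0.75,0],[0,-0.75,0],[0,-0.75,0]],"dp":[[0.58,0,-0.81],[0.58,0,-0.81],[0.58,0,-0.81],[0.58,0,-0.81],[0.58,0,-0.81],[0.58,0,-0.81],[0.58,0,-0.81],[0.58,0,-0.81],[0.58,0,-0.81],[0.58,0,-0.81],[0.58,0,-0.81],[0.58,0,-0.81]],"fingers":[1,1,1,1,1,1,1,1,1,1,1,1]}'
python3 -c "
from h import *
st(); lidlook('r2')"
```

```text
t: 5.75
ee_pos: [0.5088, 0.3235, 0.1556]
ee_rot: [2.327, 2.03, -0.093]
contact_force: [3.6, -1.2, -7.9]
opening: 0.0491
t 5.75 p [508.8 323.5 155.6] yaw 82.21 tilt(x.z) -4.58 tilt(y.z) -0.02 F [ 3.6 -1.2 -7.9] T [-0.41 -0.85 -0.13] open 49.1
top tilt deg -4.63 0.01 centre z mm 140.0 sockets rise +y,-y [np.float64(9.0), np.float64(19.0)] 871
scene tilt deg -4.76 -0.09 centre z mm 139.2 sockets rise +y,-y [np.float64(8.0), np.float64(18.3)] 1540
```

```bash
python3 -m creep '{"delta_rot":[[0,0.75,0],[0,0.75,0],[0,0.75,0],[0,0.75,0],[0,0.75,0],[0,0.75,0],[0,0.75,0],[0,0.75,0],[0,0.75,0],[0,0.75,0],[0,0.75,0],[0,0.75,0]],"dp":[[-0.58,0,-0.81],[-0.58,0,-0.81],[-0.58,0,-0.81],[-0.58,0,-0.81],[-0.58,0,-0.81],[-0.58,0,-0.81],[-0.58,0,-0.81],[-0.58,0,-0.81],[-0.58,0,-0.81],[-0.58,0,-0.81],[-0.58,0,-0.81],[-0.58,0,-0.81]],"fingers":[1,1,1,1,1,1,1,1,1,1,1,1]}'
python3 -c "
from h import *
st(); lidlook('r3')"
```

```text
t: 7.35
ee_pos: [0.508, 0.3168, 0.1656]
ee_rot: [-2.327, -2.03, -0.092]
contact_force: [-0.0, 0.5, -2.0]
opening: 0.0489
t 7.35 p [508.  316.8 165.6] yaw 82.22 tilt(x.z) 4.55 tilt(y.z) -0.01 F [-0.   0.5 -2. ] T [-0.09 -0.02  0.08] open 48.9
top tilt deg 4.73 -0.04 centre z mm 150.2 sockets rise +y,-y [np.float64(29.3), np.float64(19.0)] 654
scene tilt deg 4.48 -0.13 centre z mm 149.1 sockets rise +y,-y [np.float64(28.0), np.float64(18.3)] 1639
```

The force reads −2 N, the lid's own weight, so it is free. Level, lift and carry.

```bash
python3 -m creep '{"delta_rot":[[0,-1.14,0],[0,-1.14,0],[0,-1.14,0],[0,-1.13,0],[0,0,0],[0,0,0],[0,0,0],[0,0,0],[0,0,0],[0,0,0],[0,0,0],[0,0,0]],"dp":[[0.8,0,-2.5],[0.8,0,-2.5],[0.8,0,-2.5],[0.8,0,-2.5],[0,0,-10],[0,0,-16],[0,0,-16],[0,0,-8],[-20,2,0],[-35,4,0],[-42,4,0],[-42,5,0]],"fingers":[1,1,1,1,1,1,1,1,1,1,1,1]}'
python3 -c "
from h import *
st([.491,-.3275,.225])"
```

```text
t: 8.95
ee_pos: [0.5037, 0.1776, 0.2255]
ee_rot: [2.367, 2.065, -0.002]
contact_force: [0.9, -0.2, -1.7]
opening: 0.049
t 8.95 p [503.7 177.6 225.5] yaw 82.21 tilt(x.z) -0.08 tilt(y.z) -0.04 F [ 0.9 -0.2 -1.7] T [-0.04 -0.01 -0.01] open 49.0
need tool mm [-502.2   55.9    1.2]
```

```bash
python3 -m creep '{"delta_rot":[[0,0,0],[0,0,0],[0,0,0],[0,0,0],[0,0,0],[0,0,0],[0,0,0],[0,0,0],[0,0,0.8],[0,0,0.8],[0,0,0],[0,0,0]],"dp":[[-45,5,0],[-45,5,0],[-45,5,0],[-45,5,0],[-45,5,0],[-45,5,0],[-45,5,0],[-45,5,0],[-42,5,0],[-38,4,0],[-28,3,0],[-15,2,0]],"fingers":[1,1,1,1,1,1,1,1,1,1,1,1]}'
python3 - <<'E'
from h import *
st([.491,-.3275,.225])
p,d=imaging.camera("top");cv2.imwrite("pics/c_top.png",p)
m=imaging.camera_model("top");W=world(d,m)
M=big((W[...,2]>.195)&(W[...,2]<.215)&(W[...,1]<-.2));print(rect(W[M]),W[M].mean(0))
E
```

```text
t: 10.45
ee_pos: [0.4896, -0.3075, 0.2258]
ee_rot: [-2.397, -2.03, 0.002]
contact_force: [0.2, -0.1, -2.7]
opening: 0.0489
t 10.45 p [ 489.6 -307.5  225.8] yaw 80.52 tilt(x.z) -0.04 tilt(y.z) -0.05 F [ 0.2 -0.1 -2.7] T [ 0.01 -0.02  0.01] open 48.9
need tool mm [-19.5   4.6   0.8]
(array([ 495.5, -267.4]), array([ 95.7, 140.2]), 80.5) [ 0.51191323 -0.25079691  0.20932472]
```

```bash
python3 -m creep '{"delta_rot":[[0,0,0],[0,0,0],[0,0,0]],"dp":[[-8,4,20],[0,0,25],[0,0,10]],"fingers":[1,1,1]}'
python3 - <<'E'
from h import *
st([.491,-.3275,.055])
E
```

```text
t: 10.88
ee_pos: [0.4926, -0.3133, 0.1699]
ee_rot: [-2.393, -2.032, 0.001]
contact_force: [-0.0, 0.2, -1.9]
opening: 0.0495
t 10.88 p [ 492.6 -313.3  169.9] yaw 80.65 tilt(x.z) 0.04 tilt(y.z) -0.12 F [-0.   0.2 -1.9] T [ 0.02 -0.05  0.04] open 49.5
need tool mm [-14.4   1.  114.9]
```

```bash
python3 -m creep '{"delta_rot":[[0,0,0],[0,0,0],[0,0,0],[0,0,0],[0,0,0],[0,0,0],[0,0,0],[0,0,0]],"dp":[[-7,1,25],[-7,0,28],[0,0,25],[0,0,18],[0,0,10],[0,0,5],[0,0,2],[0,0,0]],"fingers":[1,1,1,1,1,1,1,1]}'
python3 - <<'E'
from h import *
st([.491,-.3275,.0532])
E
```

```text
t: 11.88
ee_pos: [0.4924, -0.3289, 0.0588]
ee_rot: [2.395, 2.032, -0.001]
contact_force: [-0.7, -0.6, -2.0]
opening: 0.0494
t 11.88 p [ 492.4 -328.9   58.8] yaw 80.62 tilt(x.z) -0.07 tilt(y.z) 0.04 F [-0.7 -0.6 -2. ] T [-0.02 -0.   -0.04] open 49.4
need tool mm [ 1.1 -1.6  5.6]
```

```bash
python3 -m creep '{"delta_rot":[[0,0,0],[0,0,0],[0,0,0],[0,0,0],[0,0,0]],"dp":[[1,-1.5,2],[0,0,1.5],[0,0,1],[0,0,0.8],[0,0,0]],"fingers":[1,1,1,1,1]}'
python3 - <<'E'
from h import *
st([.491,-.3275,.0532])
E
```

```text
t: 12.5
ee_pos: [0.4908, -0.3275, 0.0533]
ee_rot: [2.395, 2.032, -0.001]
contact_force: [-2.8, -0.0, 3.6]
opening: 0.0492
t 12.5 p [ 490.8 -327.5   53.3] yaw 80.62 tilt(x.z) -0.05 tilt(y.z) 0.0 F [-2.8 -0.   3.6] T [0.39 0.29 0.09] open 49.2
need tool mm [0.  0.2 0.1]
```

The force reversed to +3.6 N: the lid is on the mat. Release and rise.

```bash
python3 -m creep '{"delta_rot":[[0,0,0],[0,0,0],[0,0,0],[0,0,0],[0,0,0],[0,0,0],[0,0,0],[0,0,0],[0,0,0],[0,0,0],[0,0,0],[0,0,0]],"dp":[[0,0,0],[0,0,0],[0,0,0],[0,0,0],[0,0,0],[0,0,-5],[0,0,-20],[0,0,-30],[0,0,-40],[0,0,-40],[0,0,-30],[0,0,-10]],"fingers":[-1,-1,-1,-1,-1,-1,-1,-1,-1,-1,-1,-1]}'
python3 - <<'E'
from h import *
st()
for n in("top","scene"):
    p,d=imaging.camera(n);cv2.imwrite(f"pics/l_{n}.png",p);np.save(f"pics/l_{n}.npy",d)
    m=imaging.camera_model(n);W=world(d,m);x,y,z=W[...,0],W[...,1],W[...,2]
    M=big((z>.03)&(z<.045)&(abs(y+.327)<.12)&(abs(x-.49)<.1));print(n,"lid",rect(W[M]),np.median(z[M]))
    M=(z>.09)&(z<.125)&(abs(y-.32)<.06)&(abs(x-.509)<.04);
    M=big(M);print("cass",M.sum(),W[M].mean(0),rect(W[M]))
    M=big((z>.085)&(z<.11)&(abs(y-.32)<.1)&(abs(x-.509)<.08));print("tank rim",M.sum(),rect(W[M]))
E
```

```text
t: 14.0
ee_pos: [0.4916, -0.3279, 0.2301]
ee_rot: [2.393, 2.03, -0.0]
contact_force: [-0.7, -0.2, 0.4]
opening: 0.0853
t 14.0 p [ 491.6 -327.9  230.1] yaw 80.62 tilt(x.z) -0.15 tilt(y.z) 0.16 F [-0.7 -0.2  0.4] T [ 0.01 -0.05  0.01] open 85.3
top lid (array([ 495.1, -296.6]), array([114.2, 139.8]), 80.53) 0.03731231925153835
cass 160 [0.50768244 0.3166341  0.10620769] (array([508.7, 317.8]), array([88.4, 16.4]), 81.87)
tank rim 1146 (array([508.6, 320.4]), array([163.6, 130.1]), 81.95)
scene lid (array([ 490.4, -326.4]), array([180.1, 142.4]), 80.66) 0.03696056912782199
cass 283 [0.51307172 0.32253176 0.10487545] (array([511.2, 325.6]), array([77.8, 19. ]), 80.17)
tank rim 1802 (array([509. , 319.1]), array([161. , 133.2]), 81.91)
```

View pics/l_scene.png

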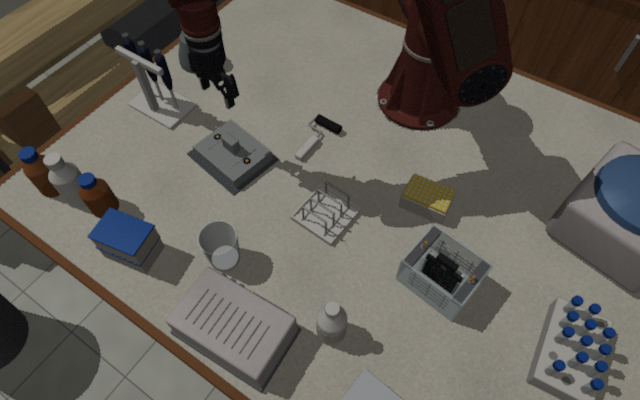

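The lid lies flat on the mat at about (0.490, −0.327), top z 0.037, as expected. It appears in the picture at (233,155). Back to the tank for the cassette, which shows at (443,268).

```bash
python3 -m creep '{"delta_rot":[[0,0,0],[0,0,0],[0,0,0],[0,0,0],[0,0,0],[0,0,0],[0,0,0],[0,0,0],[0,0,0],[0,0,0],[0,0,0],[0,0,0]],"dp":[[30,-4,0],[50,-7,0],[58,-8,0],[58,-8,0],[58,-8,0],[58,-8,0],[58,-8,0],[58,-8,0],[58,-8,0],[58,-8,0],[50,-7,0],[35,-5,0]],"fingers":[-1,-1,-1,-1,-1,-1,-1,-1,-1,-1,-1,-1]}'
python3 -m creep '{"delta_rot":[[0,0,9.8],[0,0,9.8],[0,0,9.8],[0,0,9.8],[0,0,9.8],[0,0,9.8],[0,0,9.8],[0,0,9.8],[0,0,9.9],[0,0,0]],"dp":[[0,0,0],[0,0,0],[0,0,0],[0,0,0],[0,0,0],[0,0,0],[0,0,0],[0,0,0],[0,0,0],[0,0,0]],"fingers":[-1,-1,-1,-1,-1,-1,-1,-1,-1,-1]}'
python3 - <<'E'
from h import *
st([.509,.3196,.23])
E
```

```text
t: 15.6
ee_pos: [0.5064, 0.3095, 0.2254]
ee_rot: [-2.394, -2.034, 0.005]
contact_force: [1.0, -0.1, -0.1]
opening: 0.0853
t: 16.85
ee_pos: [0.5069, 0.3072, 0.2258]
ee_rot: [3.133, -0.208, -0.003]
contact_force: [-0.3, -0.0, -0.6]
opening: 0.0852
t 16.85 p [506.9 307.2 225.8] yaw -7.61 tilt(x.z) -0.12 tilt(y.z) 0.12 F [-0.3 -0.  -0.6] T [ 0.04  0.02 -0.02] open 85.2
need tool mm [  0.4 -12.6  -4.2]
```

```bash
python3 -m creep '{"delta_rot":[[0,0,0.3],[0,0,0]],"dp":[[0.5,-12.6,0],[0,0,0]],"fingers":[-1,-1]}'
python3 - <<'E'
from h import *
st([.509,.3196,.23])
p,d=imaging.camera("wrist");cv2.imwrite("pics/w2.png",p)
m=imaging.camera_model("wrist");W=world(d,m);x,y,z=W[...,0],W[...,1],W[...,2]
for a,b in((.098,.125),(.107,.12)):
    M=(d>0)&(z>a)&(z<b)&(abs(y-.32)<.05)&(abs(x-.509)<.045);M=big(M);print("cass",M.sum(),W[M].mean(0),rect(W[M]),np.median(z[M]))
E
```

```text
t: 17.1
ee_pos: [0.5097, 0.3209, 0.2269]
ee_rot: [3.133, -0.214, -0.001]
contact_force: [0.4, -0.6, -0.4]
opening: 0.0854
t 17.1 p [509.7 320.9 226.9] yaw -7.81 tilt(x.z) -0.02 tilt(y.z) 0.05 F [ 0.4 -0.6 -0.4] T [-0.01 -0.04 -0.03] open 85.4
need tool mm [-0.5  1.3 -3.1]
cass 1131 [0.50850842 0.32286598 0.11122581] (array([508.1, 321. ]), array([49.8, 15.5]), 82.29) 0.11156218422035137
cass 1091 [0.50838923 0.32204386 0.11155905] (array([508., 321.]), array([49.7, 15.5]), 82.52) 0.11159923387107508
```

View pics/w2.png

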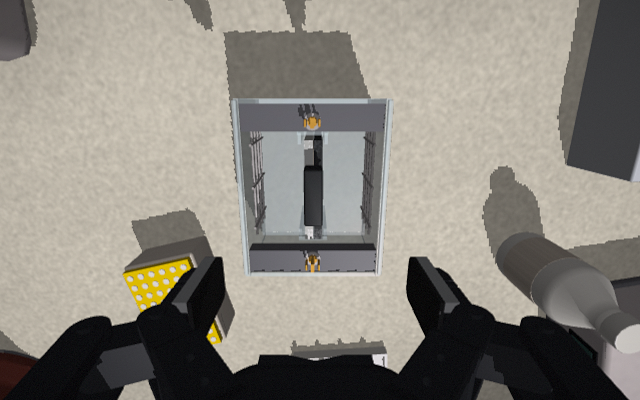

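The wrist view shows the tab at (313,195), in line with the jaws. Fully open fingers (114 mm over their backs) barely fit the 118 mm inside width, so I'll half close them before descending.

```bash
python3 -m creep '{"delta_rot":[[0,0,-0.2],[0,0,0],[0,0,0],[0,0,0],[0,0,0],[0,0,0],[0,0,0],[0,0,0],[0,0,0]],"dp":[[-1.5,0,0],[0,0,10],[0,0,20],[0,0,25],[0,0,25],[0,0,20],[0,0,12],[0,0,0],[0,0,0]],"fingers":[0,0,0,0,0,0,0,0,0]}'
python3 - <<'E'
from h import *
st([.508,.321,.093])
p,d=imaging.camera("wrist");cv2.imwrite("pics/w3.png",p)
p,d=imaging.camera("scene");cv2.imwrite("pics/s3.png",cv2.resize(p[150:350,340:560],None,fx=3,fy=3))
E
```

```text
t: 18.27
ee_pos: [0.5086, 0.3202, 0.1161]
ee_rot: [3.134, -0.213, 0.001]
contact_force: [-0.5, 0.8, 0.7]
opening: 0.0428
t 18.27 p [508.6 320.2 116.1] yaw -7.78 tilt(x.z) 0.05 tilt(y.z) 0.02 F [-0.5  0.8  0.7] T [-0.02  0.02  0.01] open 42.8
need tool mm [-0.8 -0.7 23.1]
```

View pics/w3.png

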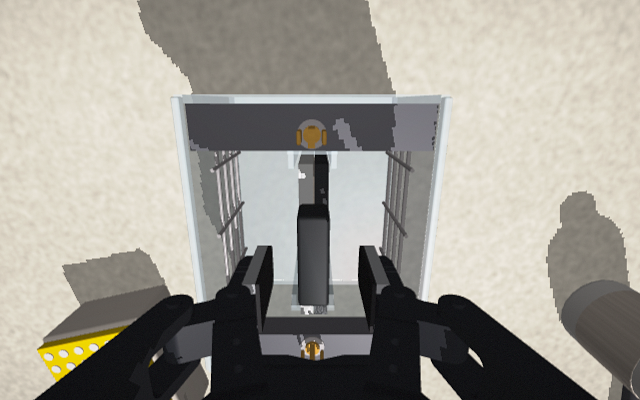

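View pics/s3.png

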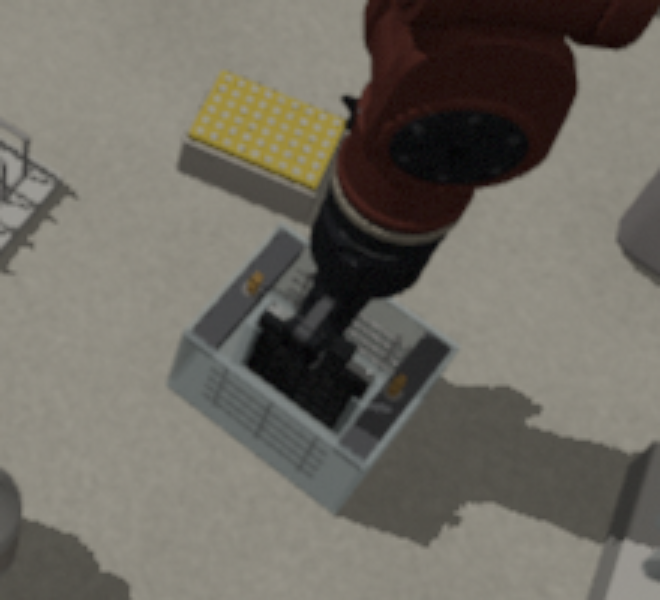

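Straddling cleanly, with the tab at (313,255) between the pads at (258,285) and (370,285). Down and close.

```bash
python3 -m creep '{"delta_rot":[[0,0,0],[0,0,0],[0,0,0],[0,0,0],[0,0,0],[0,0,0],[0,0,0],[0,0,0],[0,0,0]],"dp":[[-0.6,-0.6,10],[0,0,7],[0,0,4],[0,0,0],[0,0,0],[0,0,0],[0,0,0],[0,0,0],[0,0,0]],"fingers":[0,0,0,0,1,1,1,1,1]}'
python3 - <<'E'
from h import *
st([.508,.321,.095])
E
```

```text
t: 19.5
ee_pos: [0.508, 0.3208, 0.0948]
ee_rot: [3.134, -0.213, 0.001]
contact_force: [-0.2, 0.4, 4.8]
opening: 0.0146
t 19.5 p [508.  320.8  94.8] yaw -7.78 tilt(x.z) 0.04 tilt(y.z) 0.03 F [-0.2  0.4  4.8] T [0.01 0.01 0.01] open 14.6
need tool mm [-0.  -0.2 -0.2]
```

```bash
python3 -m creep '{"delta_rot":[[0,0,0],[0,0,0],[0,0,0],[0,0,0],[0,0,0],[0,0,0],[0,0,0],[0,0,0],[0,0,0],[0,0,0]],"dp":[[0,0,-5],[0,0,-10],[0,0,-15],[0,0,-20],[0,0,-25],[0,0,-25],[0,0,-25],[0,0,-20],[0,0,-8],[0,0,0]],"fingers":[1,1,1,1,1,1,1,1,1,1]}'
python3 - <<'E'
from h import *
st([.505,-.004,.24])
p,d=imaging.camera("scene");cv2.imwrite("pics/s4.png",p)
E
```

```text
t: 20.75
ee_pos: [0.5079, 0.3209, 0.2479]
ee_rot: [3.134, -0.213, 0.001]
contact_force: [-0.4, 0.7, -2.1]
opening: 0.0149
t 20.75 p [507.9 320.9 247.9] yaw -7.78 tilt(x.z) 0.04 tilt(y.z) 0.02 F [-0.4  0.7 -2.1] T [-0.03  0.09 -0.  ] open 14.9
need tool mm [ 41.1 322.3   8.1]
```

View pics/s4.png

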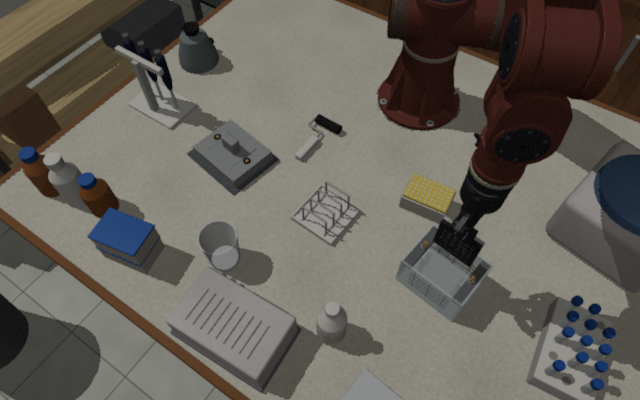

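The cassette hangs clear at (458,242). Carrying it to the rack.

```bash
python3 -m creep '{"delta_rot":[[0,0,0],[0,0,0],[0,0,0],[0,0,0],[0,0,0],[0,0,0],[0,0,0],[0,0,0],[0,0,0],[0,0,-2.2],[0,0,-2.2],[0,0,0]],"dp":[[2,16,0],[4,30,0],[5,38,0],[5,38,0],[5,38,0],[5,38,0],[5,38,0],[5,38,0],[4,28,0],[2,15,0],[0,5,0],[0,0,0]],"fingers":[1,1,1,1,1,1,1,1,1,1,1,1]}'
python3 - <<'E'
from h import *
st([.505,-.004,.24])
for n in("top","scene"):
    p,d=imaging.camera(n);cv2.imwrite(f"pics/k_{n}.png",p)
    m=imaging.camera_model(n);W=world(d,m);x,y,z=W[...,0],W[...,1],W[...,2]
    M=(z>.145)&(z<.2)&(abs(y)<.07)&(abs(x-.5)<.06);M=big(M);print(n,M.sum(),W[M].min(0),W[M].mean(0),rect(W[M]))
E
```

```text
t: 22.3
ee_pos: [0.5051, -0.0048, 0.2471]
ee_rot: [3.139, -0.095, -0.002]
contact_force: [-0.1, 0.8, -1.5]
opening: 0.0149
t 22.3 p [505.1  -4.8 247.1] yaw -3.47 tilt(x.z) -0.07 tilt(y.z) 0.05 F [-0.1  0.8 -1.5] T [ 0.02 -0.02  0.04] open 14.9
need tool mm [-0.2 -0.8  7.1]Traceback (most recent call last):
  File "<stdin>", line 6, in <module>
  File "h.py", line 17, in big
    i=1+np.argmax(st[1:,4]); return l==i
        ~~~~~~~~~^^^^^^^^^^
    return _wrapfunc(a, 'argmax', axis=axis, out=out, **kwds)
    return bound(*args, **kwds)
ValueError: attempt to get argmax of an empty sequence
```

```bash
python3 -m creep '{"delta_rot":[[0,0,0],[0,0,0],[0,0,0],[0,0,0],[0,0,0]],"dp":[[0,-0.8,15],[0,0,25],[0,0,20],[0,0,10],[0,0,0]],"fingers":[1,1,1,1,1]}'
python3 - <<'E'
from h import *
st([.505,-.004,.0978])
p,d=imaging.camera("scene");cv2.imwrite(f"pics/k_scene.png",cv2.resize(p[100:260,240:440],None,fx=4,fy=4))
m=imaging.camera_model("scene");W=world(d,m);x,y,z=W[...,0],W[...,1],W[...,2]
t=np.deg2rad(-3.4);lx=(x-.505)*np.cos(t)+(y+.004)*np.sin(t);ly=-(x-.505)*np.sin(t)+(y+.004)*np.cos(t)
for a in(.09,.1,.12,.14,.155):
    M=(z>a)&(z<a+.01)&(abs(ly)<.06)&(abs(lx)<.05)
    if M.any(): print(a,M.sum(),"lx",np.percentile(lx[M],[5,50,95]).round(4),"ly",np.percentile(ly[M],[5,95]).round(4))
E
```

```text
t: 22.98
ee_pos: [0.5054, -0.0029, 0.1769]
ee_rot: [3.14, -0.092, -0.003]
contact_force: [0.4, 0.3, -1.3]
opening: 0.0149
t 22.98 p [505.4  -2.9 176.9] yaw -3.37 tilt(x.z) -0.1 tilt(y.z) 0.04 F [ 0.4  0.3 -1.3] T [-0.   -0.02 -0.04] open 14.9
need tool mm [-0.2  1.  79.1]
0.09 104 lx [0.0007 0.0079 0.0109] ly [-0.0377  0.0452]
0.1 75 lx [0.0026 0.0077 0.0099] ly [-0.0368  0.0451]
0.12 89 lx [0.0022 0.0074 0.01  ] ly [-0.0387  0.0458]
0.14 62 lx [-0.0016  0.0081  0.0103] ly [-0.044   0.0457]
0.155 40 lx [-0.0013  0.0086  0.0109] ly [-0.0412  0.0462]
```

View pics/k_scene.png

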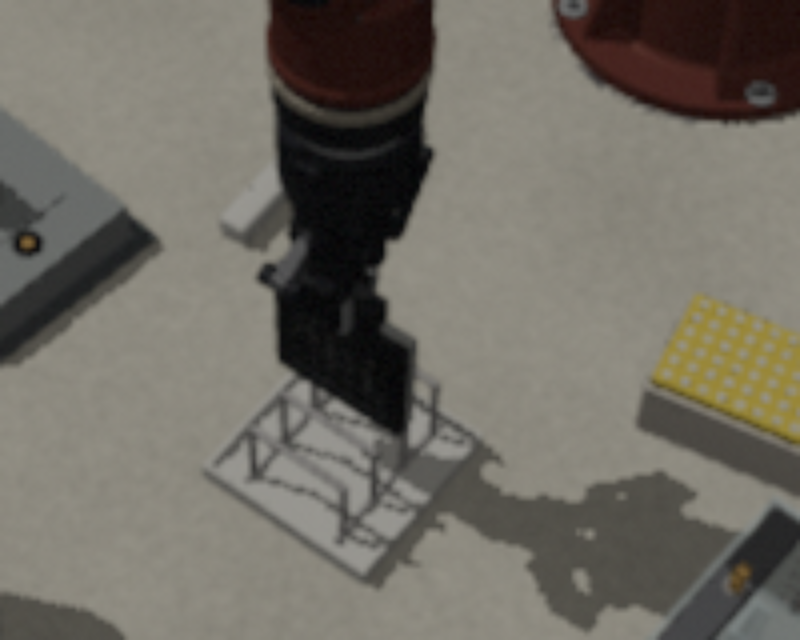

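The cassette's near face lies at local x ≈ +8 mm at every height, so it is upright and centred on the middle slot. Lowering.

```bash
python3 -m creep '{"delta_rot":[[0,0,0],[0,0,0],[0,0,0],[0,0,0],[0,0,0],[0,0,0],[0,0,0],[0,0,0]],"dp":[[-0.3,0.5,15],[0,0,20],[0,0,18],[0,0,12],[0,0,6],[0,0,3],[0,0,1],[0,0,0]],"fingers":[1,1,1,1,1,1,1,1]}'
python3 - <<'E'
from h import *
st([.505,-.004,.0978])
E
```

```text
t: 24.02
ee_pos: [0.5059, -0.0038, 0.103]
ee_rot: [3.139, -0.093, 0.001]
contact_force: [0.2, -0.5, -1.8]
opening: 0.015
t 24.02 p [505.9  -3.8 103. ] yaw -3.38 tilt(x.z) 0.03 tilt(y.z) 0.05 F [ 0.2 -0.5 -1.8] T [ 0.06 -0.03 -0.05] open 15.0
need tool mm [-0.9  0.3  5.2]
```

```bash
python3 -m creep '{"delta_rot":[[0,0,0],[0,0,0],[0,0,0],[0,0,0],[0,0,0]],"dp":[[-0.8,0,2],[0,0,1.3],[0,0,1],[0,0,0.7],[0,0,0]],"fingers":[1,1,1,1,1]}'
python3 - <<'E'
from h import *
st([.505,-.004,.0978])
E
```

```text
t: 24.65
ee_pos: [0.5051, -0.0037, 0.0987]
ee_rot: [3.139, -0.093, 0.001]
contact_force: [-3.9, 0.2, 12.8]
opening: 0.0149
t 24.65 p [505.1  -3.7  98.7] yaw -3.38 tilt(x.z) 0.05 tilt(y.z) 0.06 F [-3.9  0.2 12.8] T [ 0.12  1.13 -0.01] open 14.9
need tool mm [-0.1  0.3  0.9]
```

In contact at the expected floor height. Ease off slightly, release and rise.

```bash
python3 -m creep '{"delta_rot":[[0,0,0],[0,0,0],[0,0,0],[0,0,0],[0,0,0],[0,0,0]],"dp":[[0,0,-0.5],[0,0,0],[0,0,0],[0,0,0],[0,0,0],[0,0,0]],"fingers":[1,0.3,0.2,0,0,0]}'
cat >> h.py <<'E'
def cass(tag):
    for n in("top","scene"):
        p,d=imaging.camera(n);cv2.imwrite(f"pics/{tag}_{n}.png",p)
        m=imaging.camera_model(n);W=world(d,m);x,y,z=W[...,0],W[...,1],W[...,2]
        t=np.deg2rad(-3.4);lx=(x-.505)*np.cos(t)+(y+.004)*np.sin(t);ly=-(x-.505)*np.sin(t)+(y+.004)*np.cos(t)
        for a in(.03,.05,.075,.085,.095,.105,.11):
            M=(z>a)&(z<a+.01)&(abs(ly)<.05)&(abs(lx)<.014)&(p.max(2)<80)
            if M.any(): print(n,a,M.sum(),"lx",np.percentile(lx[M],[5,50,95]).round(4),"ly",np.percentile(ly[M],[5,95]).round(4),"zmax",z[M].max().round(4))
E
python3 - <<'E'
from h import *
st(); cass('rel')
p=cv2.imread('pics/rel_scene.png');cv2.imwrite("pics/rel_z.png",cv2.resize(p[100:260,240:440],None,fx=4,fy=4))
E
```

```text
t: 25.4
ee_pos: [0.5048, -0.0037, 0.0981]
ee_rot: [3.139, -0.093, -0.0]
contact_force: [0.1, 0.8, 0.3]
opening: 0.0428
t 25.4 p [504.8  -3.7  98.1] yaw -3.38 tilt(x.z) -0.01 tilt(y.z) 0.05 F [0.1 0.8 0.3] T [-0. -0. -0.] open 42.8
scene 0.03 58 lx [0.0022 0.007  0.0096] ly [-0.0355  0.0449] zmax 0.0399
scene 0.05 35 lx [0.001  0.007  0.0095] ly [0.0014 0.0455] zmax 0.06
scene 0.075 26 lx [-0.0021  0.0078  0.0095] ly [0.0046 0.045 ] zmax 0.0847
scene 0.085 70 lx [-0.0041  0.0079  0.0105] ly [0.0058 0.0453] zmax 0.0949
scene 0.095 40 lx [-0.0036  0.0065  0.01  ] ly [0.0049 0.0412] zmax 0.105
scene 0.105 40 lx [-0.0047  0.0078  0.0101] ly [-0.0009  0.0248] zmax 0.115
scene 0.11 69 lx [-0.0048  0.0038  0.0099] ly [-0.0001  0.0237] zmax 0.1185
```

View pics/rel_z.png

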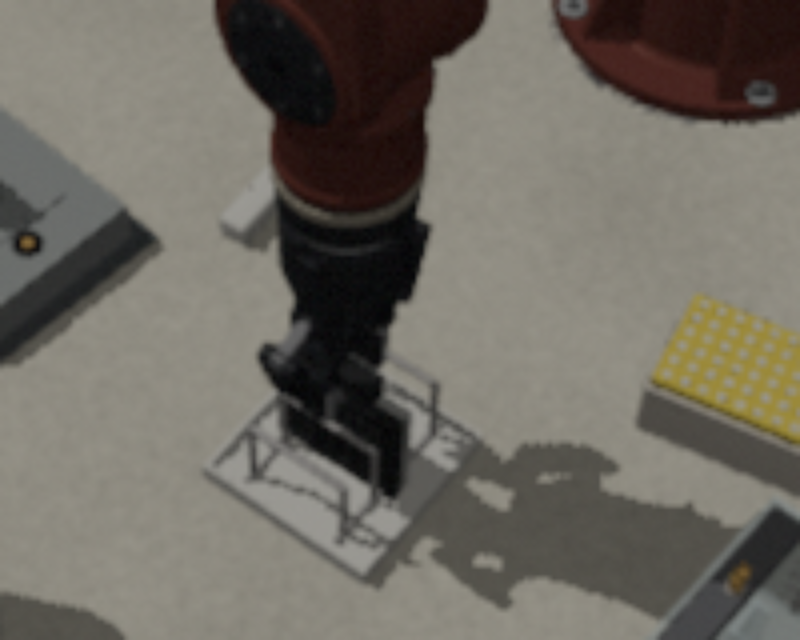

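The cassette stands upright and released between the two middle hoops, zooming in at (345,430). Withdraw straight up.

```bash
python3 -m creep '{"delta_rot":[[0,0,0],[0,0,0],[0,0,0],[0,0,0],[0,0,0],[0,0,0],[0,0,0],[0,0,0],[0,0,0]],"dp":[[0,0,-5],[0,0,-12],[0,0,-25],[0,0,-35],[0,0,-35],[0,0,-30],[0,0,-10],[0,0,0],[0,0,0]],"fingers":[0,0,0,0,0,0,0,0,0]}'
python3 - <<'E'
from h import *
st(); cass('end')
for n in("top","scene"):
    a=cv2.imread(f"pics/{n}0.png").astype(int);p=cv2.imread(f"pics/end_{n}.png")
    d=(abs(a-p).max(2)>40).astype(np.uint8)
    d=cv2.morphologyEx(d,cv2.MORPH_OPEN,np.ones((3,3)));k,l,s,c=cv2.connectedComponentsWithStats(d);print(n,s[1:].tolist())
    D=0
m=imaging.camera_model("scene");p,d=imaging.camera("scene");W=world(d,m);x,y,z=W[...,0],W[...,1],W[...,2]
M=big((z>.03)&(z<.045)&(abs(y+.327)<.12)&(abs(x-.49)<.1));print("lid",rect(W[M]),np.median(z[M]))
p=cv2.imread("pics/end_scene.png");cv2.imwrite("pics/end_z.png",cv2.resize(p[90:290,170:390],None,fx=3,fy=3))
E
```

```text
t: 26.62
ee_pos: [0.5042, -0.0035, 0.2491]
ee_rot: [3.14, -0.093, -0.003]
contact_force: [-0.1, 0.6, -0.0]
opening: 0.0428
t 26.62 p [504.2  -3.5 249.1] yaw -3.38 tilt(x.z) -0.1 tilt(y.z) 0.04 F [-0.1  0.6 -0. ] T [ 0.02  0.01 -0.02] open 42.8
scene 0.03 57 lx [-0.0011  0.007   0.0101] ly [-0.034  0.045] zmax 0.0398
scene 0.05 35 lx [-0.0016  0.006   0.0103] ly [-0.0301  0.0458] zmax 0.06
scene 0.075 45 lx [0.0014 0.0083 0.01  ] ly [-0.041   0.0452] zmax 0.0845
scene 0.085 115 lx [-0.0027  0.0077  0.0104] ly [-0.0417  0.0445] zmax 0.0949
scene 0.095 55 lx [-0.0022  0.0084  0.0104] ly [-0.0357  0.0326] zmax 0.1041
scene 0.105 90 lx [-0.0052  0.0063  0.0102] ly [-0.0209  0.0237] zmax 0.115
scene 0.11 126 lx [-0.005   0.0029  0.0097] ly [-0.0212  0.0232] zmax 0.1194
top [[275, 103, 70, 19, 683], [284, 122, 30, 6, 164], [338, 125, 5, 5, 22], [323, 127, 4, 4, 15], [331, 126, 4, 5, 20], [42, 129, 304, 271, 28082], [146, 183, 87, 59, 769], [389, 201, 64, 56, 2368], [169, 205, 4, 5, 17], [181, 206, 23, 13, 169], [212, 211, 6, 8, 40], [214, 224, 6, 12, 48], [0, 309, 99, 91, 4745], [102, 333, 13, 16, 160], [263, 362, 47, 38, 1210], [331, 384, 21, 16, 162], [22, 398, 3, 2, 6]]
scene [[289, 0, 80, 167, 7950], [455, 9, 24, 23, 301], [384, 19, 27, 35, 501], [457, 51, 183, 253, 14257], [460, 87, 23, 10, 112], [197, 123, 72, 57, 1740], [446, 129, 43, 16, 432], [602, 163, 38, 53, 1203], [309, 185, 40, 40, 596], [312, 202, 21, 18, 162], [351, 224, 13, 10, 86], [397, 224, 27, 14, 185], [427, 228, 13, 14, 118], [385, 241, 22, 14, 162], [423, 245, 3, 3, 9], [397, 259, 4, 5, 18], [481, 261, 3, 3, 9], [411, 267, 42, 33, 250], [482, 294, 37, 44, 558]]
lid (array([ 489.9, -326.9]), array([178.6, 142.8]), 80.9) 0.03702440662312574
```

View pics/end_scene.png

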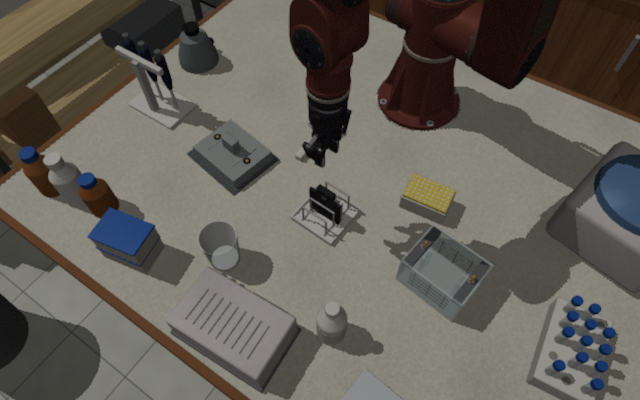

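View pics/end_z.png

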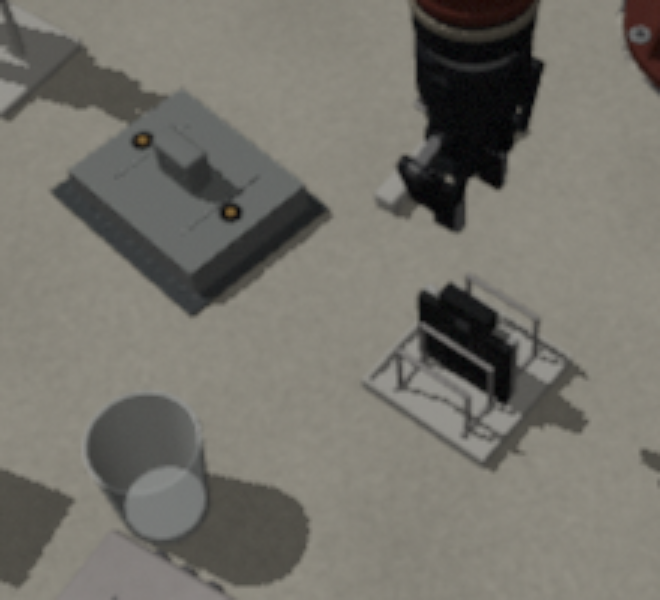

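The lid (233,155) lies flat on the mat. The cassette (325,205) stands upright in the middle slot at zero hand force, and the bystanders are in place. Handing in.

```bash
python3 -c "
from workcell import env
print(env.hand_in())"
```

```text
the job is handed in; nothing more can be done
None
```

The job is done and handed in at about 27 s of the 64 s allowed; no verdict was reported.

- **Lid off:** I held the lid by its grip and rocked it +4.5°, −4.6° and +4.5°. It came free on the third rock, with only its own weight (about 2 N) on the wrist.
- **Lid on the mat:** It lies right way up and flat, released. Its centre measures (0.490, −0.327) against the mat's (0.491, −0.3275), and its top is at 0.037 m, as it should be.
- **Cassette:** I lifted it out and stood it upright in the rack's middle slot, released. Its near face measures about 8 mm from the slot's centre at most heights, which is right for its 16 mm thickness.
- **Bench:** The last picture shows the bottle, beaker, tip box and the visible part of the roller where they started. I did not measure their positions again. Image differences turned up only around the arm, its shadows and the things I moved. The hand finished clear with no force on it.

Two readings were slightly off. The cassette touched the rack floor about 1 mm higher than I calculated, within the 2 mm calibration, with a brief 13 N push. The top camera's final cassette check gave no points because the hand was in the way, so the cassette's position rests on the scene camera alone.

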